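# Grade grinding balls on the rocking sieve

### The arm

A 6-joint arm with a two-finger parallel gripper is mounted at the origin on the work surface. World frame = base frame: x ahead of the robot, y to its left, z up, the work surface at z = 0. Lengths are in m, angles in rad, forces in N, time in s.
With the tool pointing down it reaches from about 0.375 to 0.9 m from the base axis. Payload 3.1 kg.
Tool frame: the origin (TCP) lies midway between the tips of the shut fingers; the grasp point (between the pads) lies 19 mm behind it (r.grasp_offset is the y of the grasp point in the tool frame, in m); y points along the fingers, x is the direction in which the jaws open and shut, and the axes are right-handed (so a half turn about y gives the same grasp; the last joint's range is limited). The gripper opens to 87 mm and grips with 3 to 60 N. Pads are 19 mm wide; open, the fingers measure 117 mm over their backs; the gripper's body (75 mm by 190 mm) begins 51 mm behind the grasp point.
Start: joints at [0.985, 0.527, 1.433, -0, 1.181, -0.178], TCP at [0.248, 0.574, 0.223] pointing down, gripper open.
Joint ranges: [-3.08, 3.08], [-0.75, 2.2], [0.22, 2.44], [-1.43, 4.57], [0, 2.65], [-2.85, 2.85]. Speed limits (rad/s): [2.79, 2.79, 3.14, 3.14, 3.14, 3.14].

### API

Orientations are given as a unit quaternion [x, y, z, w].
In Python, from cell import r, vision, ticket gives the robot as it stands.
- The arm moves only by the shell command python3 -m jog 'ROWS'. ROWS is JSON, a list that holds one entry, the list of rows, each a list of 7 numbers: the closure in counts, from 0 (fully open) to 255 (shut), then the shift along the tool's x, y, z in mm, then the turn, a rotation vector about the tool's x, y, z in units of 6 degrees (1.0 is 6 degrees). In form: [[[hand, dx, dy, dz, wx, wy, wz], ...]]. A call has 1 to 12 rows; each row shifts and turns the commanded pose from where the row before left it, along the tool's axes as they then stand; what a row does not reach is not made up. A row lasts 1/12 s, in which the tool goes at most 41.7 mm and 7.16 degrees, less where a joint would pass 70% of its speed; a pose out of reach is approached as far as the arm can. A call with a gripper value outside its range is refused whole. The fingers move at their own pace and stop on an object; the grip force is fixed at half the most. Time passes only in rows, so rows that do not move let the fingers close. It gives the time, the measured TCP pose, the force and the opening at its end, in the units of the state.
- r.read_state(): the state, without advancing time (a new reading comes with each control period).
- vision.capture(name): name is "scene" or "top"; returns the picture (480x640x3 uint8, red, green, blue); there is no depth.
- vision.camera_model(name): a dict with "intrinsics" (3x3 intrinsics, pixels), "k1" (the pictures are not rectified: a ray, as slopes to the right and down, at radius r is drawn at 1 + k1 r^2 times it, then the intrinsics apply), "R" (3x3) and "t" (3): a world point X has camera coordinates R X + t. Camera axes: x right, y down, z forward; pixel columns grow to the right and rows downward; lengths in m; the calibration is good to about 2 mm. A picture is of the moment at which its call begins. camera_model takes no time and is no camera call.
- ticket.close_job(): hands the job in, once; it reports no verdict.
The state is a dict: "time_s": time; "q": joint angles; "dq": joint speeds; "joint_torque": joint torques, N m; "position": TCP position; "orientation": TCP orientation; "ft_force": force on the tool from outside, world axes, zero at the start; "torque": the same for the moment, N m; "gripper_width": finger opening in m.
Only numpy, scipy, OpenCV 4.12 (cv2) and the standard library are available. Lean on these libraries where they do the work, as an engineer would, in place of code of your own. Each camera call takes 0.05 s, during which the arm holds its last target. There are 200 camera calls.

### The job

Grade the grinding balls lying in the rocking sieve on the lab bench. First tilt the sieve down at its slotted (blue) end, so that the two small steel balls drop through the slots into the blue bin while the large white ball stays on the sieve; then tip the sieve the other way, so that the large ball rolls off its open (yellow) end into the yellow bin.

Things in the scene. Friction and masses are not known exactly. Their poses are not given: they have to be found in the camera images.
- station: Fixed rocking sieve (mm in its frame). Origin on bench below its pivot (axis along x, 120 mm up); +y slotted end, blue bin; -y open end, yellow bin. On the -x side 2 flat press plates, x -105..-50, |y| 90..165, top at z 150 when level: blue at +y, yellow at -y. Press down at x -85, y 120 or -120: top goes to z 95 at the stop (0.45 rad), 205 with the other end down. Starts within 0.06 rad of level.
- small_a_center (a point): Centre of a dark steel ball, diameter 15 mm, 14 g. Starts in the dip (y = 0) of the sieve, a tray 100 mm wide, y -137..133, a shallow V: both halves rise outwards by 8 degrees, so balls roll only when it is tilted well beyond that. Lengthwise rods make 3 lanes, 20 mm clear; past y = 30 there is no floor between them, and an end wall at 133. Blue bin below: x +-49, y 16..158, rim z 51.
- small_b_center (a point): Centre of the second dark steel ball, like the first, in another lane. The sieve turns with slight friction (2 to 4 N at a press plate) and stays where it is left.
- large_center (a point): Centre of the white ceramic ball, diameter 30 mm, 85 g; in the dip of the sieve, in the third lane. Too big for the slots, it rolls along the rods. The -y half of the sieve has a full floor and no end wall; beyond and below it is the yellow bin: x +-49, y -263..-111, floor z 10, rim z 66 (far end wall 111). Pivot posts at x +-68, y 0, 136 high.
There are look-alikes about, which are no part of the job. Of the things like the part that bears large_center, leave any that is black or orange; of the rest the smaller one is meant.

How it is judged:
By the outcome, as a careful person would: the job done as asked, in the order asked, and still so for the second after the job is handed in, with the robot touching nothing.
It also fails if it takes over 46 s, if anything falls off the work surface, if the arm or the gripper's body presses on something with over 40 N, if the wrist force passes 120 N, or if a joint passes its speed limit or range.

## Working session

There is one attempt and no reset: what is moved stays moved. The work goes in short steps, Python scripts to look and compute and a shell command to move; the robot and the scene stay as the last step left them, time stands still between calls to the robot, and variables do not carry over. Pictures are saved under pics/ and viewed, about 8 in all and at most 12, crops included, and the job is handed in when it is done.

```bash
ls; mkdir -p pics; python3 - <<'E'
from cell import r,vision
import cv2
for n in("scene","top"):
    cv2.imwrite(f"pics/{n}0.png",vision.capture(n)[:,:,::-1]); print(n,vision.camera_model(n))
print(r.read_state())
E
```

```text
pics
scene {'intrinsics': array([[521.37966356,   0.        , 313.80114913],
       [  0.        , 521.37966356, 240.41589348],
       [  0.        ,   0.        ,   1.        ]]), 'k1': -0.08620569173994129, 'R': array([[-0.76381563,  0.64522993,  0.01624867],
       [ 0.52104385,  0.63127219, -0.57446387],
       [-0.38091862, -0.43031821, -0.81836865]]), 't': array([ 0.37841918, -0.28578379,  0.97640773])}
top {'intrinsics': array([[536.7324021 ,   0.        , 316.77907829],
       [  0.        , 536.7324021 , 239.28824578],
       [  0.        ,   0.        ,   1.        ]]), 'k1': -0.1149061911234346, 'R': array([[-0.01603876, -0.99930484,  0.03365406],
       [-0.99968865,  0.0153833 , -0.0196458 ],
       [ 0.01911444, -0.03395868, -0.99924043]]), 't': array([0.07109933, 0.55500885, 0.76458915])}
{'time_s': 0.1, 'q': array([ 9.84469486e-01,  5.28389386e-01,  1.43376678e+00, -1.22431325e-05,
        1.18139334e+00, -1.78518441e-01]), 'dq': array([-4.07330141e-04, -2.99484307e-03, -2.05910343e-03, -7.16204705e-05,
       -8.57422960e-04, -2.08071709e-04]), 'joint_torque': array([-3.31436822e-04, -4.40985739e+01, -1.77150697e+01,  6.35159668e-02,
        5.33235376e-02, -3.63819481e-05]), 'position': array([0.24749259, 0.57319658, 0.22166189]), 'orientation': array([ 0.59116263,  0.38776097, -0.38903069, -0.59061264]), 'ft_force': array([0.40141571, 0.62400277, 0.39547038]), 'torque': array([ 0.00678359, -0.00222624, -0.03687294]), 'gripper_width': 0.08678360658680011}
```

View pics/scene0.png

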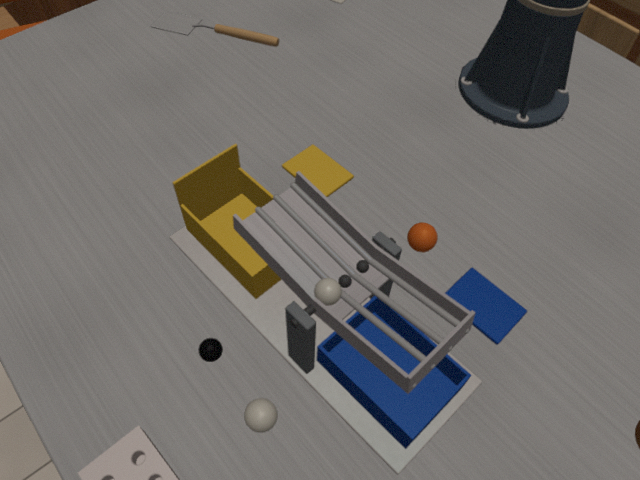

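View pics/top0.png

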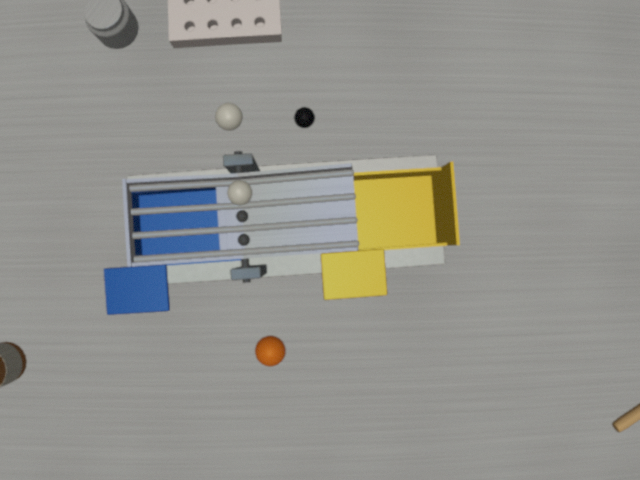

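The white ball at top (240,193) / scene (328,291) lies in the sieve. The other white ball, at top (229,116) / scene (261,415), lies on the bench and looks larger. I'm leaving the black ball at (305,117) and the orange one at (270,350). Next I'll check the two white balls' sizes and triangulate the press plates.

```bash
cat > h.py <<'E'
import numpy as np, cv2
from cell import r,vision
from scipy.spatial.transform import Rotation as Ro
def ray(n,p):
    m=vision.camera_model(n);K=m["intrinsics"]
    d=(np.array(p,float)-K[:2,2])/K[0,0]; u=d.copy()
    for _ in range(20): u=d/(1+m["k1"]*(u@u))
    v=m["R"].T@np.r_[u,1]; return -m["R"].T@m["t"],v/np.linalg.norm(v)
def onz(n,p,z):
    c,v=ray(n,p); return c+v*(z-c[2])/v[2]
def tri(ps,pt):
    (a,u),(b,v)=ray("scene",ps),ray("top",pt)
    s=np.linalg.lstsq(np.c_[u,-v],b-a,rcond=None)[0]
    A,B=a+u*s[0],b+v*s[1]; return (A+B)/2,np.linalg.norm(A-B)
def blob(img,lo,hi,near,poly=False):
    m=cv2.inRange(cv2.cvtColor(img,cv2.COLOR_RGB2HSV),lo,hi)
    cs=[c for c in cv2.findContours(m,0,1)[0] if cv2.contourArea(c)>60]
    def cen(c): M=cv2.moments(c); return np.array([M['m10'],M['m01']])/M['m00']
    c=min(cs,key=lambda c:np.hypot(*(cen(c)-near))); return cen(c),cv2.contourArea(c)
E
python3 - <<'E'
from h import *
S=cv2.imread("pics/scene0.png")[:,:,::-1];T=cv2.imread("pics/top0.png")[:,:,::-1]
B=((105,120,40),(125,255,255));Y=((18,120,60),(35,255,255))
P={}
for n,c,s,t in(("blue",B,(486,304),(137,290)),("yellow",Y,(318,171),(354,275))):
    a,aa=blob(S,*c,s);b,bb=blob(T,*c,t);print(n,a,aa,b,bb,*tri(a,b)); print(onz("top",b,.15))
for nm,s,t in(("sieve ball",(328,291),(240,193)),("bench ball",(261,415),(229,116))):
    print(nm,*tri(s,t))
q=r.read_state()["orientation"];print(Ro.from_quat(q).as_matrix().round(3))
crop=T[80:330,90:400];cv2.imwrite("pics/crop.png",cv2.resize(crop,None,fx=2.4,fy=2.4,interpolation=2)[:,:,::-1])
E
```

```text
blue [486.70789569 304.74520101] 2761.0 [136.330191   289.22618608] 2705.0 [0.49713878 0.28123207 0.14344518] 0.002818826342813207
[0.4984589  0.27805586 0.15      ]
yellow [318.57063306 169.57385698] 1706.0 [392.30322457 225.7800051 ] 10451.0 [0.54528174 0.01119704 0.17351146] 0.07013307505528883
[ 0.56771014 -0.02130532  0.15      ]
sieve ball [0.61042882 0.1572351  0.13302036] 0.0006289014870275815
bench ball [0.73344917 0.18514188 0.01440844] 0.00022567493657391844
[[ 0.397 -0.001 -0.918]
 [ 0.918 -0.002  0.397]
 [-0.002 -1.     0.   ]]
```

View pics/crop.png

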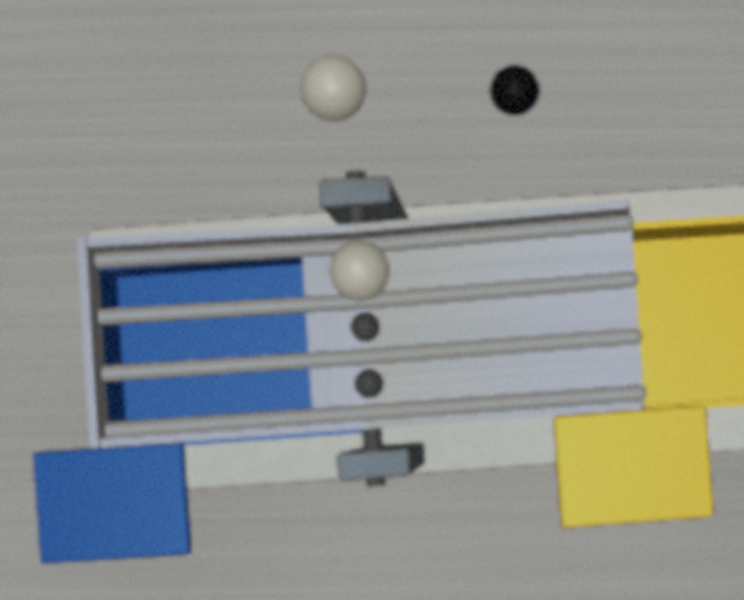

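The crop shows the sieve ball at crop (359,270) is about 58 px wide and the bench ball at (334,88) about 66 px, although the bench ball is further from the camera. So the sieve ball is the smaller of the two and is the one meant. The two small dark balls sit at (365,326) and (369,383).

```bash
python3 - <<'E'
from h import *
S=cv2.imread("pics/scene0.png")[:,:,::-1];T=cv2.imread("pics/top0.png")[:,:,::-1]
print(tri((318.5,170),(354,274.5)))
b=onz("top",(136.3,289.2),.146)[:2]; y=onz("top",(354,274.5),.154)[:2]
v=b-y; print(b,y,np.linalg.norm(v)," expect .255"); ey=v/np.linalg.norm(v); ex=np.array([ey[1],-ey[0]])
o=(b+y)/2+.0775*ex; print("origin",o,"heading y deg",np.degrees(np.arctan2(ey[1],ey[0])))
s=r.read_state();R=Ro.from_quat(s["orientation"]).as_matrix()
for nm,yy in(("blue",.12),("yellow",-.12)):
    p=o-.085*ex+yy*ey; d=np.r_[p,.0]-s["position"];d[2]=0
    print(nm,p,"tool mm from start",(R.T@d*1000).round(1))
print("pivot posts check", onz("top",(238,159),.136),onz("top",(246,272),.136), o+.068*ex,o-.068*ex)
E
```

```text
(array([0.51145212, 0.02433083, 0.14650105]), np.float64(7.004315054772237e-05))
[0.49821426 0.27930938] [0.5118351  0.02507495] 0.25459904651504855  expect .255
origin [0.58241369 0.15633835] heading y deg 93.06674023511611
blue [0.49111552 0.27161907] tool mm from start [-1.802e+02  2.000e-01 -3.432e+02]
yellow [0.50395532 0.03196277] tool mm from start [-395.1    0.6 -450.1]
pivot posts check [0.65057104 0.15913927 0.136     ] [0.51612532 0.15123703 0.136     ] [0.65031631 0.15997629] [0.51451108 0.15270041]
```

```bash
python3 -m jog '[[[255,0,-30,0,0,0,0],[255,0,-30,0,0,0,0],[255,-18,0,-34.3,0,0,0],[255,-18,0,-34.3,0,0,0],[255,-18,0,-34.3,0,0,0],[255,-18,0,-34.3,0,0,0],[255,-18,0,-34.3,0,0,0],[255,-18,0,-34.3,0,0,0],[255,-18,0,-34.3,0,0,0],[255,-18,0,-34.3,0,0,0],[255,-18,0,-34.3,0,0,0],[255,-18,0,-34.3,0,0,0]]]'
python3 -m jog '[[[255,0,0,0,0,-1.1,0],[255,0,0,0,0,-1.1,0],[255,0,0,0,0,-1.1,0],[255,0,0,0,0,-1.1,0],[255,0,0,0,0,0,0],[255,0,0,0,0,0,0]]]'
python3 - <<'E'
from h import *
s=r.read_state();R=Ro.from_quat(s["orientation"]).as_matrix();print(R.round(3),s["position"],s["ft_force"],s["q"],s["gripper_width"])
for p in([.4911,.2716],[.504,.032]):print((R.T@(np.r_[p,.15]-s["position"])*1000).round(1))
E
```

```text
time_s: 1.1
position: [0.4919, 0.2707, 0.2822]
orientation: [-0.591, -0.388, 0.389, 0.591]
ft_force: [0.4, 0.5, -1.2]
gripper_width: 0.0152
time_s: 1.6
position: [0.491, 0.2724, 0.2822]
orientation: [-0.487, -0.512, 0.513, 0.488]
ft_force: [-0.8, -0.1, 0.2]
gripper_width: 0.0002
[[-0.05  -0.001 -0.999]
 [ 0.999 -0.    -0.05 ]
 [-0.    -1.     0.001]] [0.49104911 0.27237669 0.28216269] [-0.84811616 -0.10213566  0.15393762] [ 3.07437337e-01  3.76358382e-01  1.52009724e+00  1.95986448e-05
  1.24601557e+00 -1.31329310e+00] 0.00023258824014067467
[-8.000e-01  1.322e+02 -1.000e-01]
[-240.7  132.2   -1.1]
```

```bash
python3 -m jog '[[[255,0,30,0,0,0,0],[255,0,30,0,0,0,0],[255,0,30,0,0,0,0],[255,0,20,0,0,0,0],[255,0,10,0,0,0,0],[255,0,8,0,0,0,0],[255,0,8,0,0,0,0],[255,0,8,0,0,0,0],[255,0,8,0,0,0,0],[255,0,8,0,0,0,0],[255,0,8,0,0,0,0],[255,0,8,0,0,0,0]]]'
python3 -m jog '[[[255,0,8,0,0,0,0],[255,0,8,0,0,0,0],[255,0,0,0,0,0,0],[255,0,0,0,0,0,0]]]'
```

```text
time_s: 2.6
position: [0.4925, 0.2727, 0.1065]
orientation: [0.487, 0.514, -0.512, -0.486]
ft_force: [1.8, -0.0, 1.7]
gripper_width: 0.0007
time_s: 2.93
position: [0.4925, 0.2723, 0.0978]
orientation: [0.488, 0.514, -0.512, -0.485]
ft_force: [-10.1, -3.1, 50.6]
gripper_width: 0.0007
```

```bash
python3 -m jog '[[[255,0,-5,0,0,0,0],[255,0,0,0,0,0,0],[255,0,0,0,0,0,0],[255,0,0,0,0,0,0],[255,0,0,0,0,0,0],[255,0,0,0,0,0,0],[255,0,0,0,0,0,0],[255,0,0,0,0,0,0],[255,0,0,0,0,0,0],[255,0,0,0,0,0,0],[255,0,0,0,0,0,0],[255,0,0,0,0,0,0]]]'
python3 - <<'E'
from h import *
a,b=[vision.capture(n)[:,:,::-1] for n in("scene","top")]
cv2.imwrite("pics/c1.png",np.hstack([cv2.resize(a[120:480,150:550],(400,360)),b[130:490,80:480][:360] if 0 else cv2.copyMakeBorder(b[130:330,80:480],0,160,0,0,0)]))
E
```

```text
time_s: 3.93
position: [0.4924, 0.2722, 0.0984]
orientation: [0.487, 0.514, -0.512, -0.486]
ft_force: [-2.0, -1.3, 21.5]
gripper_width: 0.0001
```

View pics/c1.png

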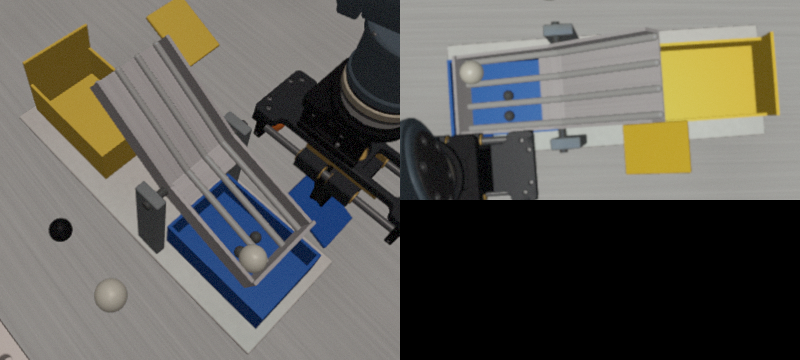

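Left view: the large ball is at the blue end wall (252,257), and the small balls at (255,237) and (239,252) look to be in the blue bin. I'll check their heights.

```bash
python3 -c "
from h import *
for s,t in(((405,357),(188,226)),((389,372),(189,246)),((405,357),(189,246)),((389,372),(188,226)),((402,377),(151,202))):print(tri(s,t))"
python3 -m jog '[[[255,0,-20,0,0,0,0],[255,0,-35,0,0,0,0],[255,0,-40,0,0,0,0],[255,0,-40,0,0,0,0],[255,0,-40,0,0,0,0],[255,0,-15,0,0,0,0],[255,-34.3,0,0,0,0,0],[255,-34.3,0,0,0,0,0],[255,-34.3,0,0,0,0,0],[255,-34.3,0,0,0,0,0],[255,-34.3,0,0,0,0,0],[255,-34.3,0,0,0,0,0]]]'
python3 -m jog '[[[255,-34,0,0,0,0,0],[255,0,0,0,0,0,0],[255,0,0,0,0,0,0]]]'
python3 -c "
from h import *
s=r.read_state();R=Ro.from_quat(s['orientation']).as_matrix();print(R.round(3));print((R.T@(np.r_[.504,.032,.205]-s['position'])*1000).round(1))"
```

```text
(array([0.57087394, 0.24349897, 0.04872654]), np.float64(0.01567409751436976))
(array([ 0.55711751,  0.24377482, -0.02617354]), np.float64(0.021453349196725487))
(array([0.54967005, 0.24310928, 0.01245194]), np.float64(0.0014602160017505642))
(array([0.57834316, 0.24419114, 0.01116279]), np.float64(0.0022637056188679816))
(array([0.60489059, 0.27299288, 0.09935002]), np.float64(0.00155141615376735))
time_s: 5.03
position: [0.501, 0.0649, 0.2844]
orientation: [-0.486, -0.512, 0.514, 0.487]
ft_force: [0.3, -0.7, -0.6]
gripper_width: 0.0002
time_s: 5.28
position: [0.5033, 0.0311, 0.2845]
orientation: [-0.487, -0.511, 0.513, 0.488]
ft_force: [-0.9, 0.0, -1.0]
gripper_width: 0.0003
[[-0.049 -0.003 -0.999]
 [ 0.999 -0.    -0.049]
 [ 0.    -1.     0.003]]
[ 0.9 79.5 -1. ]
```

The small balls triangulate to z ≈ 12 mm, on the blue bin floor, and the large ball is still on the sieve. Now I'll tip the other way, pausing near level so the large ball doesn't pick up speed.

```bash
python3 -m jog '[[[255,0,30,0,0,0,0],[255,0,25,0,0,0,0],[255,0,12,0,0,0,0],[255,0,7,0,0,0,0],[255,0,7,0,0,0,0],[255,0,7,0,0,0,0],[255,0,7,0,0,0,0],[255,0,7,0,0,0,0],[255,0,7,0,0,0,0],[255,0,7,0,0,0,0],[255,0,7,0,0,0,0],[255,0,6,0,0,0,0]]]'
for i in 1 2; do python3 -m jog '[[[255,0,0,0,0,0,0],[255,0,0,0,0,0,0],[255,0,0,0,0,0,0],[255,0,0,0,0,0,0],[255,0,0,0,0,0,0],[255,0,0,0,0,0,0],[255,0,0,0,0,0,0],[255,0,0,0,0,0,0],[255,0,0,0,0,0,0],[255,0,0,0,0,0,0],[255,0,0,0,0,0,0],[255,0,0,0,0,0,0]]]'; done
python3 - <<'E'
from h import *
a,b=[vision.capture(n)[:,:,::-1] for n in("scene","top")]
cv2.imwrite("pics/c2.png",np.hstack([a[120:480,150:550],cv2.copyMakeBorder(b[130:330,80:480],0,160,0,0,0)]))
E
```

```text
time_s: 6.28
position: [0.5042, 0.0327, 0.1559]
orientation: [0.487, 0.513, -0.513, -0.486]
ft_force: [1.2, -2.5, 3.5]
gripper_width: 0.0007
time_s: 7.28
position: [0.5041, 0.033, 0.1566]
orientation: [0.487, 0.513, -0.513, -0.487]
ft_force: [1.2, 0.3, -0.0]
gripper_width: 0.0005
time_s: 8.28
position: [0.504, 0.033, 0.1565]
orientation: [-0.487, -0.513, 0.513, 0.487]
ft_force: [0.6, 0.8, -0.5]
gripper_width: 0.0004
```

View pics/c2.png

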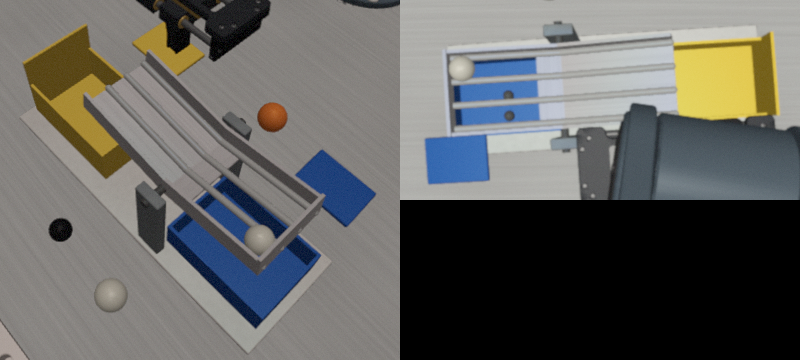

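The large ball is still at the blue end (259,238) with the sieve nearly level. I'll keep pressing in small steps, looking at each one.

```bash
cat > ball.py <<'E'
from h import *
t=vision.capture("top")
m=cv2.inRange(cv2.cvtColor(t,cv2.COLOR_RGB2HSV),(10,12,110),(35,75,255));m[:150]=0
cs=sorted(cv2.findContours(cv2.morphologyEx(m,2,np.ones((5,5))),0,1)[0],key=cv2.contourArea)[-3:]
print([(np.round(cv2.minEnclosingCircle(c)[0]),cv2.contourArea(c)) for c in cs])
E
python3 ball.py
python3 -m jog '[[[255,0,3,0,0,0,0],[255,0,3,0,0,0,0],[255,0,3,0,0,0,0],[255,0,3,0,0,0,0],[255,0,0,0,0,0,0],[255,0,0,0,0,0,0],[255,0,0,0,0,0,0],[255,0,0,0,0,0,0],[255,0,0,0,0,0,0],[255,0,0,0,0,0,0],[255,0,0,0,0,0,0],[255,0,0,0,0,0,0]]]'; python3 ball.py
```

```text
[(array([141., 198.]), 460.0)]
time_s: 9.43
position: [0.5038, 0.0332, 0.1445]
orientation: [-0.486, -0.513, 0.513, 0.487]
ft_force: [0.3, -0.4, 0.9]
gripper_width: 0.0006
[(array([141., 197.]), 472.5)]
```

```bash

python3 -m jog '[[[255,0,3,0,0,0,0],[255,0,3,0,0,0,0],[255,0,3,0,0,0,0],[255,0,0,0,0,0,0],[255,0,0,0,0,0,0],[255,0,0,0,0,0,0],[255,0,0,0,0,0,0],[255,0,0,0,0,0,0]]]'; python3 ball.py
python3 - <<'E'
from h import *
a,b=[vision.capture(n)[:,:,::-1] for n in("scene","top")]
cv2.imwrite("pics/c3.png",np.hstack([a[120:480,150:550],cv2.copyMakeBorder(b[130:330,80:480],0,160,0,0,0)]))
E
```

```text
time_s: 10.15
position: [0.5038, 0.0334, 0.1354]
orientation: [0.486, 0.513, -0.513, -0.487]
ft_force: [0.0, -0.2, 0.5]
gripper_width: 0.0001
[(array([196., 194.]), 439.5)]
```

View pics/c3.png

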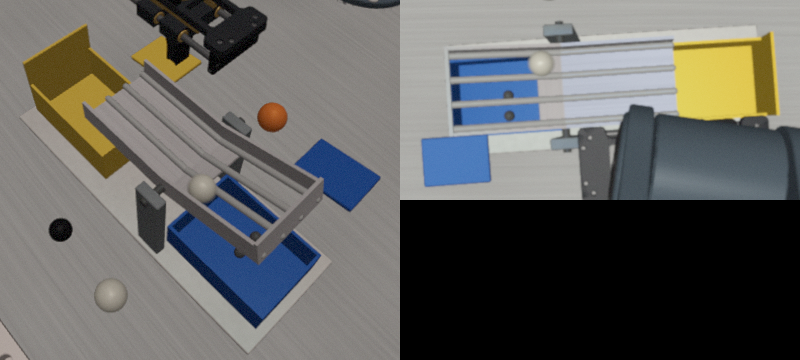

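The ball has left the blue end and is rolling towards the dip, now at top crop (541,64) / scene crop (202,188). I'll hold to let it settle, then look again.

```bash
H='' ; python3 -m jog '[[[255,0,0,0,0,0,0],[255,0,0,0,0,0,0],[255,0,0,0,0,0,0],[255,0,0,0,0,0,0],[255,0,0,0,0,0,0],[255,0,0,0,0,0,0],[255,0,0,0,0,0,0],[255,0,0,0,0,0,0],[255,0,0,0,0,0,0],[255,0,0,0,0,0,0],[255,0,0,0,0,0,0],[255,0,0,0,0,0,0]]]'; python3 ball.py
python3 -m jog '[[[255,0,0,0,0,0,0],[255,0,0,0,0,0,0],[255,0,0,0,0,0,0],[255,0,0,0,0,0,0],[255,0,0,0,0,0,0],[255,0,0,0,0,0,0]]]'; python3 ball.py
```

```text
time_s: 11.3
position: [0.504, 0.033, 0.1356]
orientation: [0.487, 0.513, -0.513, -0.487]
ft_force: [-0.5, -1.1, 0.1]
gripper_width: 0.0004
[(array([288., 188.]), 413.0)]
time_s: 11.85
position: [0.504, 0.033, 0.1355]
orientation: [-0.487, -0.513, 0.513, 0.487]
ft_force: [0.4, 0.9, 0.4]
gripper_width: 0.0007
[(array([288., 189.]), 409.5)]
```

The ball has come to rest partway along the yellow half. I'll tilt further.

```bash
python3 -m jog '[[[255,0,5,0,0,0,0],[255,0,5,0,0,0,0],[255,0,5,0,0,0,0],[255,0,5,0,0,0,0],[255,0,0,0,0,0,0],[255,0,0,0,0,0,0],[255,0,0,0,0,0,0],[255,0,0,0,0,0,0],[255,0,0,0,0,0,0],[255,0,0,0,0,0,0],[255,0,0,0,0,0,0],[255,0,0,0,0,0,0]]]'; python3 ball.py
```

```text
time_s: 12.9
position: [0.504, 0.0331, 0.1156]
orientation: [0.487, 0.513, -0.513, -0.487]
ft_force: [0.1, -1.0, 0.0]
gripper_width: 0.0005
[(array([359., 187.]), 398.0)]
```

```bash
python3 -m jog '[[[255,0,0,0,0,0,0],[255,0,0,0,0,0,0],[255,0,0,0,0,0,0],[255,0,0,0,0,0,0],[255,0,4,0,0,0,0],[255,0,4,0,0,0,0],[255,0,4,0,0,0,0],[255,0,4,0,0,0,0],[255,0,0,0,0,0,0],[255,0,0,0,0,0,0],[255,0,0,0,0,0,0],[255,0,0,0,0,0,0]]]'; python3 ball.py
python3 - <<'E'
from h import *
a,b=[vision.capture(n)[:,:,::-1] for n in("scene","top")]
cv2.imwrite("pics/c4.png",np.hstack([a[120:480,150:550],cv2.copyMakeBorder(b[130:330,80:480],0,160,0,0,0)]))
E
```

```text
time_s: 13.95
position: [0.5042, 0.033, 0.0996]
orientation: [0.487, 0.513, -0.513, -0.486]
ft_force: [-0.5, 0.2, 5.0]
gripper_width: 0.0005
[(array([414., 190.]), 284.5)]
```

View pics/c4.png

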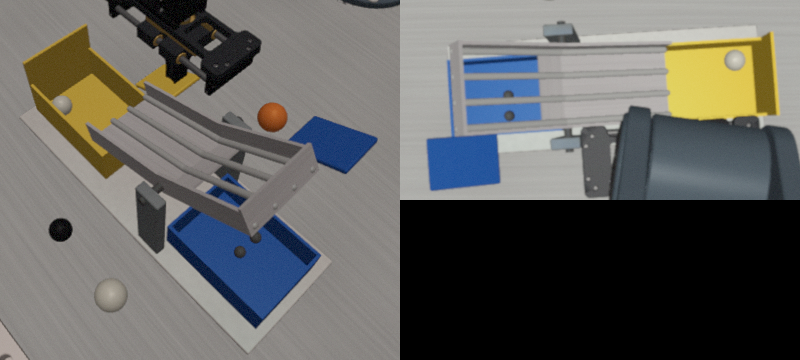

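The large ball is in the yellow bin (top crop 735,60; scene crop 62,103) and both small balls are in the blue bin (239,252 and 256,237). I'll lift clear, check once more and hand in.

```bash
python3 -m jog '[[[255,0,-15,0,0,0,0],[255,0,-30,0,0,0,0],[255,0,-35,0,0,0,0],[255,0,-35,0,0,0,0],[255,0,-25,0,0,0,0],[255,0,0,0,0,0,0],[255,0,0,0,0,0,0],[255,0,0,0,0,0,0],[255,0,0,0,0,0,0],[255,0,0,0,0,0,0],[255,0,0,0,0,0,0],[255,0,0,0,0,0,0]]]'; python3 ball.py
python3 - <<'E'
from h import *
a,b=[vision.capture(n)[:,:,::-1] for n in("scene","top")]
cv2.imwrite("pics/c5.png",np.hstack([a[120:480,150:550],cv2.copyMakeBorder(b[130:330,80:480],0,160,0,0,0)]))
E
```

```text
time_s: 15.1
position: [0.5036, 0.033, 0.2386]
orientation: [-0.486, -0.513, 0.513, 0.487]
ft_force: [0.3, -0.8, 0.5]
gripper_width: 0.0004
[(array([414., 190.]), 288.0)]
```

View pics/c5.png

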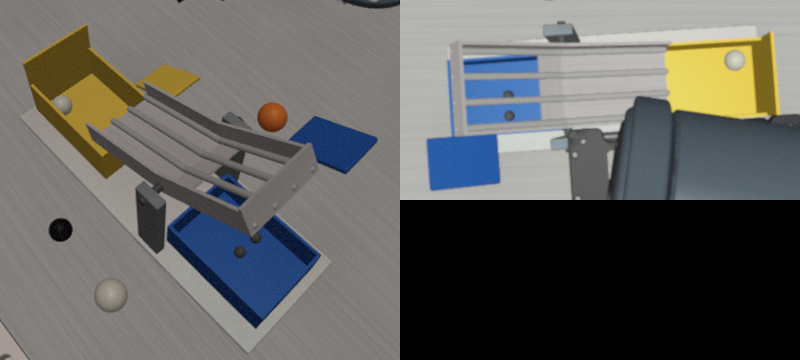

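The large ball is at rest in the yellow bin at (62,103), both small balls are in the blue bin, and the gripper is clear of everything.

```bash
python3 -c "
from cell import ticket
print(ticket.close_job())"
```

```text
the job is handed in; nothing more can be done
None
```

The balls are graded as asked, and I handed the job in at about 15 s of the 46 s allowed.

- **Blue end first:** I pressed the blue plate down to its stop. Both small steel balls dropped through the slots; by two-view triangulation they lie on the blue bin floor (z ≈ 12 mm). The large white ball stayed on the sieve.
- **Yellow end second:** I pressed the yellow plate down in stages, and the large ball rolled off the open end into the yellow bin.
- **Last checks:** Pictures taken after lifting the arm clear show the large ball at rest in the yellow bin and both small balls in the blue bin. The look-alikes are untouched, and the wrist force is about zero.

- **Force at the stop:** The wrist read 51 N for a moment when the blue plate hit its stop. I backed off straight away. Only the fingertips were pressing there, and the wrist limit is 120 N.
- **Pairing fixed:** When I first triangulated the small balls I paired them wrongly between the two views (15–21 mm mismatch). The other pairing agreed to about 2 mm, so I used that.

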